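Load the cone winder and hold its key at run

ROBOT

A 6-joint arm with a two-finger parallel gripper is mounted at the origin on the work surface. World frame = base frame: x ahead of the robot, y to its left, z up, the work surface at z = 0. Lengths are in mm, angles in rad, forces in N, time in s.
With the tool pointing down it reaches from about 425 to 950 mm from the base axis. Payload 3.5 kg.
Tool frame: the origin (TCP) lies midway between the tips of the shut fingers; the grasp point (between the pads) lies 19 mm behind it; z points along the fingers, y is the line along which they close (so a half turn about z gives the same grasp; the last joint's range is limited). The gripper opens to 85 mm and grips with 20 to 120 N. Pads are 22 mm wide; open, the fingers measure 114 mm over their backs; the gripper's body (76 mm by 85 mm) begins 54 mm behind the grasp point. The pads swing forward as they close: fully open they stand 13 mm farther back than shut.
Start: joints at [-1.28, 0.286, 1.577, -0, 1.279, -0.15], TCP at [288.018, -610.452, 231.325] pointing down, gripper open.
Joint ranges: [-2.77, 2.77], [-0.9, 2.22], [0.21, 2.48], [-1.53, 4.67], [0.24, 2.81], [-2.84, 2.84]. Speed limits (rad/s): [2.79, 2.79, 3.14, 3.14, 3.14, 3.14].

INTERFACE

Orientations are given as a 3x3 rotation matrix whose columns are the frame's x, y, z axes.
In Python, from station import arm gives the robot as it stands.
- The arm moves only by the tool send_rows, never from a script. Its argument "steps" is a list of rows, each an object of numbers: "x", "y", "z": the shift along the tool's x, y, z in cm; "rx", "ry", "rz": the turn, a rotation vector about the tool's x, y, z in rad; "grip": the closure, from -1 (fully open) to 1 (shut). A call has 1 to 12 rows; each row shifts and turns the commanded pose from where the row before left it, along the tool's axes as they then stand; what a row does not reach is not made up. A row lasts 1/10 s, in which the tool goes at most 50 mm and 8.59 degrees, less where a joint would pass 70% of its speed; a pose out of reach is approached as far as the arm can. A call is refused whole if a number of a shift passes 5 or a number of a turn 0.15, either way. A call with a gripper value outside its range is refused whole. The fingers move at their own pace and stop on an object; "grip_force" is the grip in N (left out, the last holds). Time passes only in rows, so rows that do not move let the fingers close. It gives the time, the measured TCP pose, the force, the opening and the grip force at its end, in the units of the state.
- arm.sense(): the state, without advancing time (a new reading comes with each control period).
- arm.snapshot(name): name is "scene" or "top" or "wrist"; returns a dict with "pixels" (384x512x3 uint8, red, green, blue), "fov_y" (degrees; the focal length in pixels is half the picture's height over the tangent of half this angle, whatever the lens; pixels are square), "cx", "cy" (the principal point, pixels), "distortion" ([k1, k2, p1, p2, k3] as OpenCV has them; the pictures are not rectified), "rvec" (rotation vector, rad) and "tvec" (3), from world to camera coordinates, as OpenCV has them. Camera axes: x right, y down, z forward; pixel columns grow to the right and rows downward; lengths in mm; the calibration is good to about 2 mm. A picture is of the moment at which its call begins. There is no depth.
- arm.finish_job(): hands the job in; it is judged then, once.
The state is a dict: "time": time; "joints": joint angles; "qd": joint speeds; "joint_torque": joint torques, N m; "eef_pos": TCP position; "tcp_rot": TCP orientation; "ft_force": force on the tool from outside, world axes, zero at the start; "ft_torque": the same for the moment, N m; "opening": finger opening in mm; "finger_force": force on a finger pad.
Only numpy, scipy, OpenCV 4.12 (cv2) and the standard library are available. Lean on these libraries where they do the work, as an engineer would, in place of code of your own. Each camera call takes 0.05 s, during which the arm holds its last target. There are 200 camera calls.

TASK

Get the thread winder ready and start it for a dry run: pick up the empty white plastic cone, lower it onto the winder's spindle without dropping it, so that it sits square on the flange, and let go of it. Then take the winder's key (the one with the black rectangular bow, not the round brass till key) from the wooden block, work it down into the key switch past the sticky wafers until its shoulder is fully home, and only then turn it a quarter turn clockwise to the stop. The switch springs back, so finish while still gripping the key and holding it turned; leave the till key and the other things on the counter where they are.

Things in the scene. Friction and masses are not known exactly. Their poses are not given: they have to be found in the camera images.
- cone: the empty white plastic cone to be loaded: a thin hollow truncated cone open at both ends, 100 mm tall, 48 mm across outside at the foot and 28 mm at the top, wall 2.5 mm (bore 43 mm at the foot, 23 mm at the top), about 45 g. It stands foot down on the counter. Origin: centre of its foot; z up along its axis
- winder: the bench cone winder, a grey sheet-metal box fixed on the counter, 200 (its x) by 360 (its y) by 70 mm tall, front to -x. Origin: centre of its underside. On the deck: spindle at x -20, y -90 mm; key switch at x -30, y +100; stop mushroom and speed knob (25 mm tall) 90 mm behind the switch; traverse post 126 mm tall, 95 mm behind the spindle
- cone_seat (a point): centre of the top face of the spindle's flange (68 mm across, 78 mm above the counter), where the cone's foot rests. A tapered steel mandrel rises 84 mm from it: 37 mm across at the flange, 20 mm at 70 mm up, rounded 9 mm nose; the seated cone covers it with about 2 mm to spare all round. Axes as the winder's
- key: the winder's key, upright in the key block. Black bow 10 mm thick (x), 30 wide (y), 3 to 34 mm above the origin; under it a shoulder disc 16 mm across; shank 8 mm across down to 22 mm below the origin (last 4 mm pointed), with a flat double bit 3.5 mm thick (x), 17 wide (y), 7 to 19 mm below it. Same after a half turn. 35 g. Origin: on the axis at the shoulder's underside; z up
- keyhole (a point): centre of the keyhole, on top of the switch's steel plate (42 mm square, 5 thick, top 76 mm above the counter). Axes as the winder's. Straight down: 10 mm eye, slot 5.5 (x) by 19 mm (y). Sprung wafers grip the bit: push 5 to 12 N; wiggle if it sticks. Home: shoulder on the plate, key origin at this point; the key can turn only within 2 mm of that
- run_switch (a joint): the key switch's rotor, rad: 0 at rest (in line with the keyhole), growing clockwise seen from above to a stop at 1.4. A spring (0.04 N m at rest, 0.11 at the stop) drives it back when let go. The bit has play, so the key turns about 0.1 rad more than the rotor: a quarter turn in all. Turned, the key is held captive by the plate
- key_block: fixed wooden block 60 mm (its x) by 150 mm (its y) by 45 mm tall with two slots 70 mm apart (at y -35 and +35 mm), 10 by 20 mm and 30 mm deep, in each of which a key stands with its shoulder on the block's top. Origin: centre of its underside
- till_key: another key, not to be used, in the other slot of the block: brass, with a round disc bow 28 mm across and 8 mm thick, top 34 mm above its origin. Origin at the underside of its shoulder
- red_cone: bystander: large cone wound full of thread, 80 mm across, 135 mm tall; origin at its foot
- gold_cone: bystander: smaller cone wound full of thread, 68 mm across, 120 mm tall; origin at its foot
- bobbin: bystander: wooden bobbin with two flanges, 38 mm across, 52 mm tall; origin at its foot
- snips: bystander: steel thread snips lying flat, 115 mm long, 6 mm thick; origin near the middle of the length
- mug: bystander: mug 80 mm across, 90 mm tall; origin at its foot
- button_jar: bystander: glass jar with a lid, 70 mm across, 90 mm tall; origin at its foot
Things that resemble listed ones, but are neither listed nor needed, are in the scene too. Of the things shaped like the key, the black one is meant. Leave any red look-alike of the cone alone.

How it is judged:
By the outcome, as a careful person would: the job done as asked, in the order asked, and still so for the second after the job is handed in, while the arm keeps its last pose, push and grip.
It also fails if it takes over 61 s, if anything falls off the work surface, if the arm or the gripper's body presses on something with over 40 N, if the wrist force passes 120 N, or if a joint passes its speed limit or range.

## Working session

There is one attempt and no reset: what is moved stays moved. The work goes in short steps, Python scripts to look and compute and a tool call to move; the robot and the scene stay as the last step left them, time stands still between calls to the robot, and variables do not carry over. Pictures are saved under pics/ and viewed, at most 10 in all, crops included, and the job is handed in when it is done.

Besides the shell and the picture viewer there is one more tool, called after "Emit:" in YAML: its name, and indented under it one key for each argument. send_rows: Moves the arm, as the interface text tells. Its arguments: {"type":"object","properties":{"steps":{"type":"array"},"grip_force":{"type":"number"}},"required":["steps"]}

```bash
mkdir -p pics; ls; cat > h.py <<'E'
import numpy as np, cv2, pickle
from station import arm
def snap(n,f):
    s=arm.snapshot(n); pickle.dump(s,open(f'pics/{f}.pkl','wb')); return s
def load(f): return pickle.load(open(f'pics/{f}.pkl','rb'))
def K(s):
    h=s['pixels'].shape[0]; f=h/2/np.tan(np.radians(s['fov_y'])/2)
    return np.array([[f,0,s['cx']],[0,f,s['cy']],[0,0,1.]])
def ray(s,px):
    u=cv2.undistortPoints(np.array(px,float).reshape(-1,1,2),K(s),np.array(s['distortion'],float)).reshape(-1,2)
    R=cv2.Rodrigues(np.array(s['rvec'],float))[0]; c=-R.T@np.array(s['tvec'],float).ravel()
    return c,np.c_[u,np.ones(len(u))]@R
def onz(s,px,z):
    c,d=ray(s,px); return c+d*((z-c[2])/d[:,2])[:,None]
def proj(s,P):
    return cv2.projectPoints(np.array(P,float).reshape(-1,1,3),np.array(s['rvec'],float),np.array(s['tvec'],float),K(s),np.array(s['distortion'],float))[0].reshape(-1,2)
def save(s,f,crop=None,k=1):
    im=s['pixels']
    if crop: im=im[crop[1]:crop[3],crop[0]:crop[2]]
    cv2.imwrite(f'pics/{f}.png',cv2.resize(im[:,:,::-1],None,fx=k,fy=k,interpolation=cv2.INTER_CUBIC))
E
python3 - <<'E'
from h import *
a=snap('scene','s0');b=snap('top','t0')
cv2.imwrite('pics/t0.png',cv2.resize(b['pixels'][:,:,::-1],(800,600)))
cv2.imwrite('pics/s0.png',cv2.resize(a['pixels'][:,:,::-1],(800,600)))
for s in(a,b): print(ray(s,[[256,192]]),s['fov_y'])
print(arm.sense())
E
```

```text
pics
(array([1306.62971424,  780.87522648,  921.69422525]), array([[-0.5741308 , -0.54428782, -0.61188099]])) 43.30816567807723
(array([ 353.85251668,   -5.31161373, 1822.48284547]), array([[ 0.07484584,  0.01804062, -0.9970595 ]])) 42.54616111915681
{'time': 0.1, 'joints': array([-1.27999172e+00,  2.87093077e-01,  1.57807486e+00,  2.37746015e-05,
        1.27858040e+00, -1.50002956e-01]), 'qd': array([ 1.31905854e-03, -4.83899454e-04, -3.41040532e-03, -7.72673856e-05,
       -5.80036493e-04,  1.58718555e-03]), 'joint_torque': array([ 2.30030906e-05, -4.07293332e+01, -2.93697381e+01, -1.84290793e-04,
        3.39119186e-03,  3.48458094e-06]), 'eef_pos': array([ 287.85649357, -609.87308329,  230.05086206]), 'tcp_rot': array([[ 9.04410430e-01,  4.26663120e-01, -5.96271310e-04],
       [ 4.26663398e-01, -9.04408123e-01,  2.07169431e-03],
       [ 3.44642940e-04, -2.12806908e-03, -9.99997676e-01]]), 'ft_force': array([-0.05529555, -0.6861022 , -0.11726294]), 'ft_torque': array([-0.04139267, -0.05642033, -0.03004378]), 'finger_force': 0.0, 'opening': 85.52543278636672}
```

View pics/t0.png

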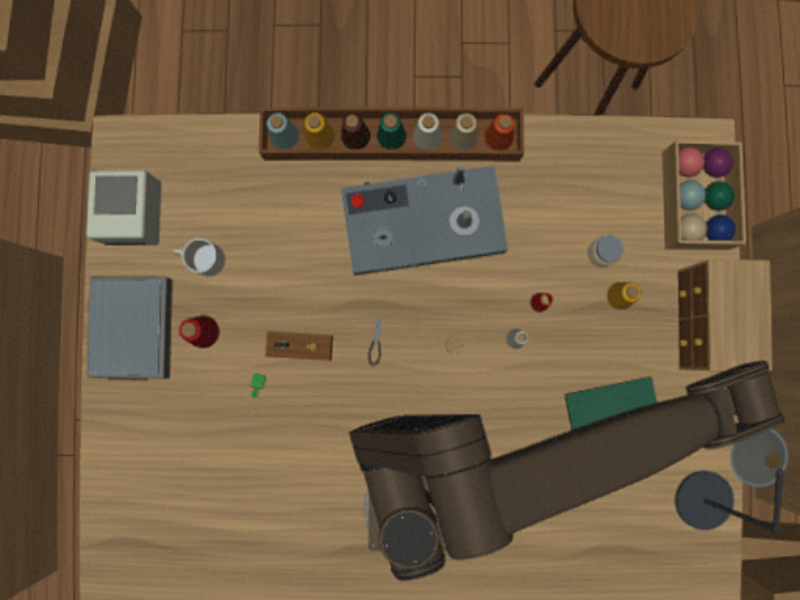

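View pics/s0.png

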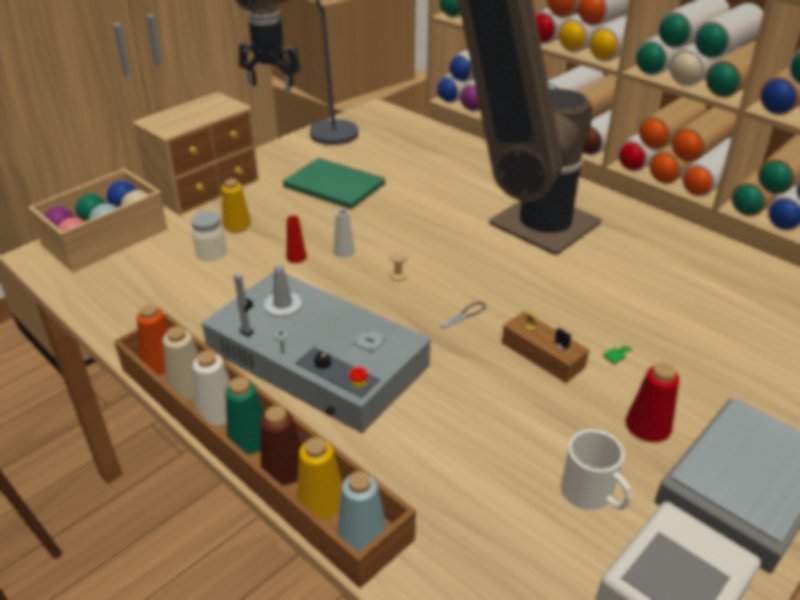

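The top view, at 800 px scale, shows:
- the white cone at (517,338), with a red look-alike cone at (541,300)
- the winder centred near (425,220), with its spindle at (465,220) and switch at (383,237)
- the block at (299,346), with a black key at (282,345) and the brass till key at (312,347)
- a green key-like thing at (258,384)

The scene view agrees: white cone (344,233), black key (563,338), brass key (530,322) and green thing (617,354).

Key candidates are black, brass round and green. Black fits. For the cone, white fits and the red one doesn't. I'll get coarse positions, then refine with the wrist camera.

```bash
python3 - <<'E'
from h import *
b=load('t0'); k=1/1.5625
def P(p,z): return onz(b,np.array(p)*k,z).round(0)
print('cone top',P([[519,337]],100),'foot?',P([[516,340]],0))
print('winder corners z70',P([[343,188],[494,168],[507,251],[354,273]],70))
print('spindle flange',P([[465,220]],78),'switch',P([[383,237]],76))
print('keys',P([[282,345],[312,347]],75),'block',P([[267,333],[332,336],[331,360],[266,355]],45))
im=b['pixels']; save(b,'crop1',(155,190,360,255),3.9)
w=snap('wrist','w0'); c,d=ray(w,[[256,192]]); e=arm.sense()
R=e['tcp_rot']; print(R.T@(c-e['eef_pos']), d@R, w['fov_y'])
E
```

```text
cone top [[ 402. -241.  100.]] foot? [[ 398. -248.    0.]]
winder corners z70 [[ 745.  160.   70.]
 [ 794. -189.   70.]
 [ 600. -218.   70.]
 [ 547.  132.   70.]]
spindle flange [[ 670. -121.   78.]] switch [[629.  66.  76.]]
keys [[381. 294.  75.]
 [377. 226.  75.]] block [[408. 335.  45.]
 [403. 183.  45.]
 [347. 185.  45.]
 [357. 337.  45.]]
[  81.02561674   -1.16485914 -141.66376685] [[-0.29865031  0.00520926  0.95451464]] 67.52095626151434
```

View pics/crop1.png

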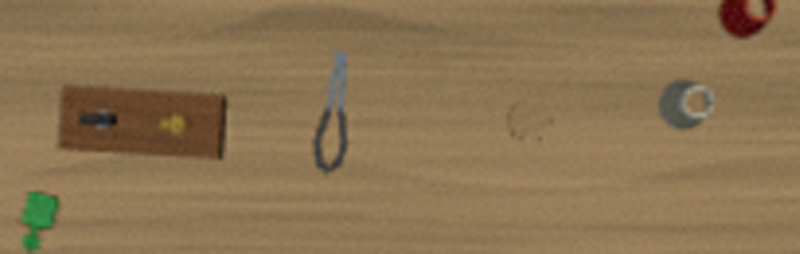

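Crop: black rectangular-bow key at (98,119), brass round key at (173,124), white/grey cone at (690,103), red look-alike at the top right. The distances agree with the given sizes (winder 200 x 352, keys 68 mm apart). Next I move the wrist camera over the cone.

```bash
cat >> h.py <<'E'
from scipy.spatial.transform import Rotation as Ro
def Ra(a): return np.array([[np.cos(a),np.sin(a),0],[np.sin(a),-np.cos(a),0],[0,0,-1.]])
def plan(p,a):
    "shift (cm) in present tool axes, then turn (tool axes) to reach TCP p, tool down at angle a"
    e=arm.sense(); R=e['tcp_rot']
    print('shift cm',(R.T@(np.array(p,float)-e['eef_pos'])/10).round(2),'rot',Ro.from_matrix(R.T@Ra(a)).as_rotvec().round(4),
      'pos',e['eef_pos'].round(1),'t',round(e['time'],2),'op',round(e['opening'],1),'F',e['ft_force'].round(1),'T',e['ft_torque'].round(2))
E
python3 -c "
from h import *
plan([400,-245,250],0.14)"
```

```text
shift cm [ 25.71 -28.23  -1.92] rot [-0.0019  0.      0.3008] pos [ 287.9 -610.   230.2] t 0.15 op 85.7 F [-0.   0.  -0.7] T [ 0.    0.   -0.04]
```

Emit:
send_rows:
  steps:
    - {"x": 2.85, "y": -3.14, "z": -0.2}
    - {"x": 2.85, "y": -3.14, "z": -0.2}
    - {"x": 2.85, "y": -3.14, "z": -0.2}
    - {"x": 2.85, "y": -3.14, "z": -0.2}
    - {"x": 2.85, "y": -3.14, "z": -0.2}
    - {"x": 2.85, "y": -3.14, "z": -0.2}
    - {"x": 2.85, "y": -3.14, "z": -0.2}
    - {"x": 2.85, "y": -3.14, "z": -0.2}
    - {"x": 2.85, "y": -3.14, "z": -0.2}
    - {"rz": 0.149}
    - {"rz": 0.149}
    - {}

```text
invalid input
```

```bash
python3 - <<'E'
from h import *
plan([400,-245,250],0.14)
w=snap('wrist','w1'); save(w,'w1',k=1.5)
print(proj(w,[[400,-245,100],[400,-245,0]]))
E
```

```text
shift cm [ 25.71 -28.23  -1.92] rot [-0.0019  0.      0.3008] pos [ 287.9 -610.   230.2] t 0.15 op 85.7 F [-0.   0.  -0.7] T [ 0.    0.   -0.04]
[[ -96.76343499 -119.61171191]
 [   0.3445536   -60.73712772]]
```

View pics/w1.png

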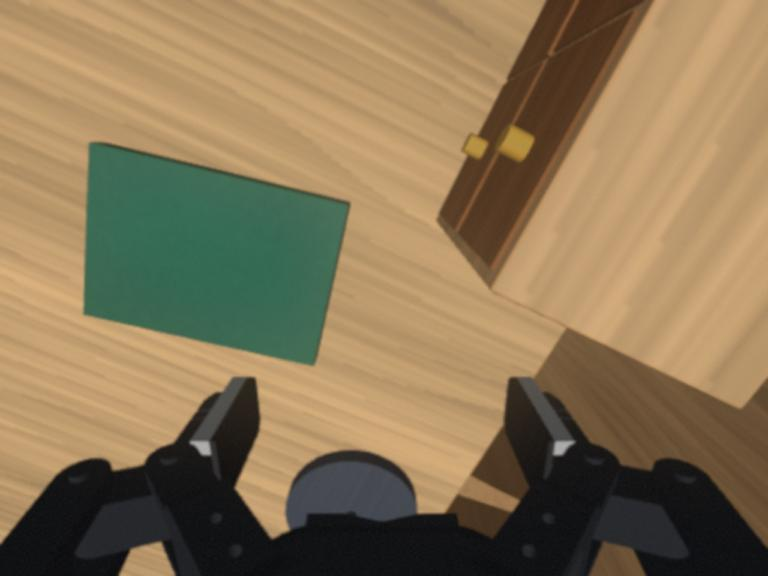

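The move was refused, so the rows probably need every field. The wrist view still shows the start place: green booklet at (215,250), drawers at (540,150), fingers at (215,430) and (550,430). I retry with full rows.

Emit:
send_rows:
  steps:
    - {"x": 2.85, "y": -3.14, "z": -0.2, "rx": 0, "ry": 0, "rz": 0, "grip": -1}
    - {"x": 2.85, "y": -3.14, "z": -0.2, "rx": 0, "ry": 0, "rz": 0, "grip": -1}
    - {"x": 2.85, "y": -3.14, "z": -0.2, "rx": 0, "ry": 0, "rz": 0, "grip": -1}
    - {"x": 2.85, "y": -3.14, "z": -0.2, "rx": 0, "ry": 0, "rz": 0, "grip": -1}
    - {"x": 2.85, "y": -3.14, "z": -0.2, "rx": 0, "ry": 0, "rz": 0, "grip": -1}
    - {"x": 2.85, "y": -3.14, "z": -0.2, "rx": 0, "ry": 0, "rz": 0, "grip": -1}
    - {"x": 2.85, "y": -3.14, "z": -0.2, "rx": 0, "ry": 0, "rz": 0, "grip": -1}
    - {"x": 2.85, "y": -3.14, "z": -0.2, "rx": 0, "ry": 0, "rz": 0, "grip": -1}
    - {"x": 2.85, "y": -3.14, "z": -0.2, "rx": 0, "ry": 0, "rz": 0, "grip": -1}
    - {"x": 0, "y": 0, "z": 0, "rx": 0, "ry": 0, "rz": 0.149, "grip": -1}
    - {"x": 0, "y": 0, "z": 0, "rx": 0, "ry": 0, "rz": 0.149, "grip": -1}
    - {"x": 0, "y": 0, "z": 0, "rx": 0, "ry": 0, "rz": 0, "grip": -1}

```text
time: 1.4
eef_pos: [399.5, -244.9, 249.3]
tcp_rot: [[0.99, 0.143, 0.0], [0.143, -0.99, -0.0], [0.0, 0.0, -1.0]]
ft_force: [0.2, 0.4, -0.4]
opening: 85.3
finger_force: 0.0
```

```bash
python3 - <<'E'
from h import *
plan([400,-245,250],0.14)
w=snap('wrist','w1'); 
print(proj(w,[[400,-245,100],[400,-245,0]]))
hsv=cv2.cvtColor(w['pixels'],cv2.COLOR_RGB2HSV); m=((hsv[...,1]<70)&(hsv[...,2]>90)).astype(np.uint8)
for c in cv2.findContours(m,0,2)[0]:
    if cv2.contourArea(c)>100: print(cv2.boundingRect(c),cv2.contourArea(c))
save(w,'w1',k=1.5)
E
```

```text
shift cm [ 0.05  0.02 -0.07] rot [ 0.    -0.     0.004] pos [ 399.5 -244.9  249.3] t 1.4 op 85.3 F [ 0.2  0.4 -0.4] T [-0.03 -0.01 -0.02]
[[255.66175404 182.0204873 ]
 [255.34881326 162.78101796]]
(241, 146, 33, 48) 1201.5
(9, 92, 13, 45) 363.0
(476, 0, 36, 36) 1054.0
(422, 0, 76, 52) 2225.5
```

View pics/w1.png

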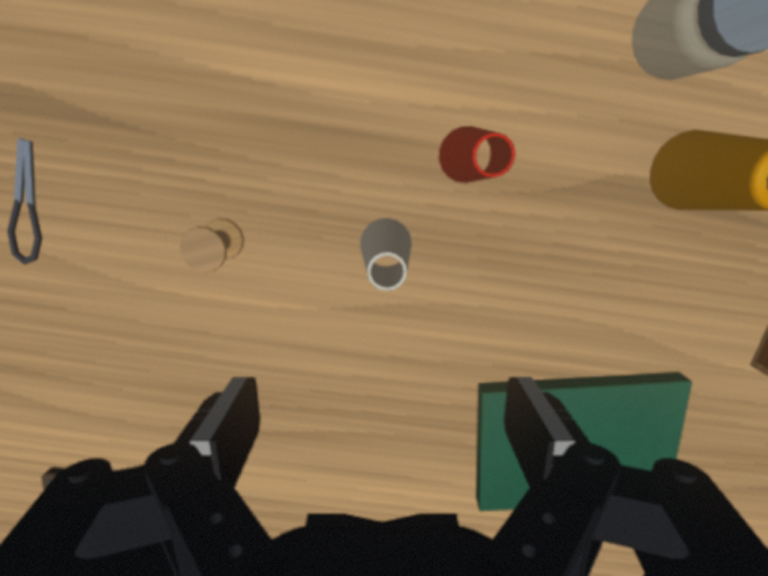

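The white cone's rim is at (387,271) on the 1.5x picture, with its foot around (386,243). The red look-alike is at (480,155) and the bobbin at (210,245). I measure the rim.

```bash
python3 - <<'E'
from h import *
w=load('w1'); im=w['pixels']
hsv=cv2.cvtColor(im,cv2.COLOR_RGB2HSV)
m=((hsv[...,1]<60)&(hsv[...,2]>150)).astype(np.uint8); m[:, :235]=0; m[:,280:]=0; m[:140]=0;m[205:]=0
c=max(cv2.findContours(m,0,1)[0],key=cv2.contourArea); e=cv2.fitEllipse(c); print(e)
print('top ctr',onz(w,[e[0]],100), 'ring dia', [np.linalg.norm(np.diff(onz(w,[[e[0][0]-r,e[0][1]],[e[0][0]+r,e[0][1]]],100),axis=0)) for r in (e[1][0]/2,e[1][1]/2)])
m2=((hsv[...,1]<70)&(hsv[...,2]>75)).astype(np.uint8); m2[:, :235]=0; m2[:,280:]=0; m2[:140]=0;m2[205:]=0
ys,xs=np.nonzero(m2); print(xs.min(),xs.max(),ys.min(),ys.max())
print('foot far edge',onz(w,[[257.5,ys.min()]],0), 'sides',[xs[ys==y].min() for y in(160,165,170)],[xs[ys==y].max() for y in(160,165,170)])
plan([400,-245,61],0.14)
E
```

```text
((257.5284729003906, 180.58216857910156), (24.402856826782227, 25.438302993774414), 93.00264739990234)
top ctr [[ 401.82710068 -246.71013522  100.        ]] ring dia [np.float64(25.58688663931509), np.float64(26.672707995019202)]
241 273 146 193
foot far edge [[ 423.27963677 -244.54368095    0.        ]] sides [np.int64(241), np.int64(241), np.int64(242)] [np.int64(272), np.int64(272), np.int64(272)]
shift cm [ 6.000e-02 -1.000e-02  1.883e+01] rot [-0.      0.0001  0.0062] pos [ 399.4 -245.2  249.3] t 1.45 op 85.6 F [0.4 0.  0.3] T [-0.01  0.02  0.02]
```

Emit:
send_rows:
  steps:
    - {"x": 0.15, "y": 0.1, "z": 3.8, "rx": 0, "ry": 0, "rz": 0, "grip": -1}
    - {"x": 0, "y": 0, "z": 4, "rx": 0, "ry": 0, "rz": 0, "grip": -1}
    - {"x": 0, "y": 0, "z": 4, "rx": 0, "ry": 0, "rz": 0, "grip": -1}
    - {"x": 0, "y": 0, "z": 4, "rx": 0, "ry": 0, "rz": 0, "grip": -1}
    - {"x": 0, "y": 0, "z": 3.3, "rx": 0, "ry": 0, "rz": 0, "grip": -1}
    - {"x": 0, "y": 0, "z": 0, "rx": 0, "ry": 0, "rz": 0, "grip": 0}
    - {"x": 0, "y": 0, "z": 0, "rx": 0, "ry": 0, "rz": 0, "grip": 0.2}
    - {"x": 0, "y": 0, "z": 0, "rx": 0, "ry": 0, "rz": 0, "grip": 0.4}
    - {"x": 0, "y": 0, "z": 0, "rx": 0, "ry": 0, "rz": 0, "grip": 1}
    - {"x": 0, "y": 0, "z": 0, "rx": 0, "ry": 0, "rz": 0, "grip": 1}
    - {"x": 0, "y": 0, "z": 0, "rx": 0, "ry": 0, "rz": 0, "grip": 1}
    - {"x": 0, "y": 0, "z": 0, "rx": 0, "ry": 0, "rz": 0, "grip": 1}
  grip_force: 30

```text
time: 2.65
eef_pos: [402.6, -247.9, 61.0]
tcp_rot: [[0.99, 0.143, 0.004], [0.143, -0.99, -0.004], [0.003, 0.005, -1.0]]
ft_force: [-0.5, 0.1, 7.0]
opening: 32.9
finger_force: 30.1
```

Emit:
send_rows:
  steps:
    - {"x": 0, "y": 0, "z": -1, "rx": 0, "ry": 0, "rz": 0, "grip": 1}
    - {"x": 0, "y": 0, "z": -3, "rx": 0, "ry": 0, "rz": 0, "grip": 1}
    - {"x": 0, "y": 0, "z": -4, "rx": 0, "ry": 0, "rz": 0, "grip": 1}
    - {"x": 0, "y": 0, "z": -4, "rx": 0, "ry": 0, "rz": 0, "grip": 1}
    - {"x": 0, "y": 0, "z": -4, "rx": 0, "ry": 0, "rz": 0, "grip": 1}
    - {"x": 2, "y": -1, "z": -4, "rx": 0, "ry": 0, "rz": 0, "grip": 1}
    - {"x": 3.6, "y": -1.8, "z": -4, "rx": 0, "ry": 0, "rz": 0, "grip": 1}
    - {"x": 4, "y": -2, "z": 0, "rx": 0, "ry": 0, "rz": 0, "grip": 1}
    - {"x": 4, "y": -2, "z": 0, "rx": 0, "ry": 0, "rz": 0, "grip": 1}
    - {"x": 3, "y": -1.5, "z": 0, "rx": 0, "ry": 0, "rz": 0, "grip": 1}
    - {"x": 1.7, "y": -1, "z": 0, "rx": 0, "ry": 0, "rz": 0, "grip": 1}
    - {"x": 0, "y": 0, "z": 0, "rx": 0, "ry": 0, "rz": 0, "grip": 1}

```text
time: 3.85
eef_pos: [566.0, -128.9, 293.6]
tcp_rot: [[0.989, 0.146, -0.0], [0.146, -0.989, 0.001], [-0.0, -0.001, -1.0]]
ft_force: [-0.5, -0.6, -0.7]
opening: 33.1
finger_force: 29.9
```

```bash
python3 - <<'E'
from h import *
plan([570,-130,300],0.14)
w=snap('wrist','w2'); save(w,'w2',k=1.56); snap('scene','s2')
print(proj(w,[[664,-121,78],[664,-121,162],[627,66,76]]))
E
```

```text
shift cm [ 0.38  0.17 -0.64] rot [-0.0008  0.0001  0.0063] pos [ 566.  -128.9  293.6] t 3.85 op 33.1 F [-0.5 -0.6 -0.7] T [-0.01 -0.03 -0.04]
[[261.11100349  86.28278098]
 [263.14011942  81.39897289]
 [101.7908195   95.70983291]]
```

View pics/w2.png

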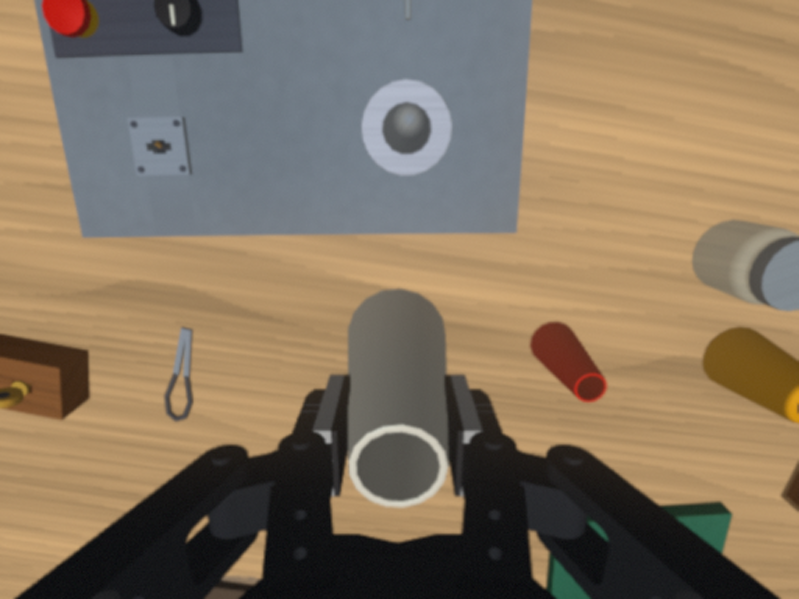

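The cone is held upright, with its rim at (398,465). The flange centre is at (407,127), the switch plate at (159,146) and the knob and mushroom at the top left (1.56x picture). Now I measure these.

```bash
python3 - <<'E'
from h import *
w=load('w2'); im=w['pixels']; hsv=cv2.cvtColor(im,cv2.COLOR_RGB2HSV); g=cv2.cvtColor(im,cv2.COLOR_RGB2GRAY)
print('flange/deck/plate vals',hsv[82,240],hsv[82,200],hsv[85,91])
def roi(x0,y0,x1,y1,m):
    z=np.zeros_like(g); z[y0:y1,x0:x1]=m[y0:y1,x0:x1]; return z
th=(int(g[82,240])+int(g[82,200]))//2
m=roi(220,40,300,125,(g>th).astype(np.uint8)); c=max(cv2.findContours(m,0,1)[0],key=cv2.contourArea); e=cv2.fitEllipse(cv2.convexHull(c)); print('flange',e)
print(onz(w,[e[0]],78),'dia',np.linalg.norm(np.diff(onz(w,[[e[0][0]-e[1][0]/2,e[0][1]],[e[0][0]+e[1][0]/2,e[0][1]]],78),axis=0)))
cv2.imwrite('pics/sw.png',cv2.resize(im[65:125,70:135,::-1],None,fx=8,fy=8,interpolation=2))
t2=(int(g[85,91])+int(g[85,70]))/2
m=roi(75,65,130,120,(g>t2).astype(np.uint8)); c=max(cv2.findContours(m,0,1)[0],key=cv2.contourArea); r=cv2.minAreaRect(c); print('plate',r,onz(w,cv2.boxPoints(r),76).round(1),onz(w,[r[0]],76))
d=roi(90,80,115,105,((g<90)|(hsv[...,1]>110)).astype(np.uint8)); M=cv2.moments(d,True); p=[[M['m10']/M['m00'],M['m01']/M['m00']]]; print('hole',M['m00'],p,onz(w,p,76))
# rim of held cone
m=roi(215,265,295,330,((hsv[...,1]<40)&(g>150)).astype(np.uint8)); c=max(cv2.findContours(m,0,1)[0],key=cv2.contourArea); e=cv2.fitEllipse(cv2.convexHull(c)); print('rim',e)
E0=arm.sense(); zt=E0['eef_pos'][2]
for zz in (zt+35,zt+40,zt+45):
  q=onz(w,[e[0]],zz)[0]; print('rim@',zz-zt,(q-E0['eef_pos']).round(1),np.linalg.norm(np.diff(onz(w,[[e[0][0]-e[1][1]/2,e[0][1]],[e[0][0]+e[1][1]/2,e[0][1]]],zz),axis=0)))
# foot far edge
col=im[150:230,255].astype(int); print([(150+i,tuple(int(v) for v in col[i])) for i in range(28,46,2)])
E
```

```text
flange/deck/plate vals [110  28 193] [105  38 134] [106  37 153]
flange ((260.20843505859375, 81.12794494628906), (57.55455017089844, 61.2488899230957), 3.5557966232299805)
[[ 669.43273804 -119.09943906   78.        ]] dia 66.91813877289093
plate ((100.60620880126953, 93.09292602539062), (37.78279113769531, 34.190765380859375), 86.18592071533203) [[646.9  89.   76. ]
 [654.8  48.6  76. ]
 [612.3  45.2  76. ]
 [603.8  87.1  76. ]] [[629.81124723  67.40353379  76.        ]]
hole 88.0 [[101.5, 93.5]] [[629.48988517  66.33045351  76.        ]]
rim ((254.6477813720703, 297.899658203125), (52.13017654418945, 62.5773811340332), 90.1258544921875)
rim@ 35.0 [-1.   2.3 35. ] 27.923151097385645
rim@ 40.0 [ 2.8  2.9 40. ] 26.617146508884858
rim@ 45.0 [ 6.7  3.5 45. ] 25.31114192038413
[(178, (198, 161, 116)), (180, (205, 167, 120)), (182, (206, 169, 121)), (184, (175, 144, 106)), (186, (113, 105, 93)), (188, (107, 101, 91)), (190, (106, 101, 91)), (192, (106, 100, 91)), (194, (105, 100, 90))]
```

View pics/sw.png

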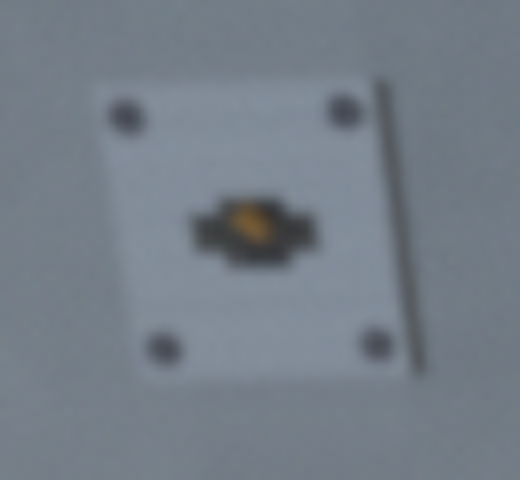

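The plate's hole (a dark eye with a slot along winder y) is at crop (255,232), centred on the plate. The spindle-to-hole distance measures 189.8 mm against the expected 190.3, and the yaw is about 0.159. Next I check the wrist camera's bias against the fingers, and the spindle against the other cameras.

```bash
python3 - <<'E'
from h import *
from scipy.ndimage import gaussian_filter
e=arm.sense(); w=load('w2'); R=e['tcp_rot']; p=e['eef_pos']
print('axis at z=-19,-39,-58(rim),',proj(w,[p+R@[0,0,z] for z in (0,-19,-39)]), w['cx'],w['cy'],w['distortion'])
w1=load('w1'); g=cv2.cvtColor(w1['pixels'],cv2.COLOR_RGB2GRAY)
for y in (254,258,262,270): 
    r=g[y]; d=np.nonzero(r[130:380]<75)[0]+130; print(y, d[d<250].max(), d[d>260].min())
# tops: flange in top and scene cams
for f,(x0,y0,x1,y1) in (('t0',(280,125,315,160)),('s2',(165,175,200,205))):
    s=load(f); im=s['pixels'][y0:y1,x0:x1]; gg=cv2.cvtColor(im,cv2.COLOR_RGB2GRAY)
    m=(gg>170).astype(np.uint8); cs=cv2.findContours(m,0,1)[0]; c=max(cs,key=cv2.contourArea); q=cv2.fitEllipse(cv2.convexHull(c)); print(f,q,onz(s,[[q[0][0]+x0,q[0][1]+y0]],78))
E
```

```text
axis at z=-19,-39,-58(rim), [[259.03276115 256.52480202]
 [259.58696565 275.9974022 ]
 [260.34014313 302.51515698]] 254.27926924848717 196.81871212891656 [-0.0329916  0.         0.         0.         0.       ]
254 169 338
258 170 319
262 171 319
270 171 319Traceback (most recent call last):
  File "<stdin>", line 11, in <module>
ValueError: max() iterable argument is empty
```

```bash
python3 - <<'E'
from h import *
for f,P in (('t0',[668,-120,78]),('s2',[668,-120,78])):
    s=load(f); u,v=proj(s,[P])[0].astype(int); x0,y0=u-22,v-20
    gg=cv2.cvtColor(s['pixels'],cv2.COLOR_RGB2GRAY)[y0:y0+40,x0:x0+44]
    print(f,u,v,np.percentile(gg,[5,50,80,95,99]))
    cv2.imwrite(f'pics/fl_{f}.png',cv2.resize(gg,None,fx=8,fy=8,interpolation=2))
    t=(np.median(gg)+np.percentile(gg,97))/2
    m=(gg>t).astype(np.uint8); c=max(cv2.findContours(m,0,1)[0],key=lambda c:len(c)); q=cv2.fitEllipse(cv2.convexHull(c)); print(q,onz(s,[[q[0][0]+x0,q[0][1]+y0]],78))
a,b=[cv2.imread(f'pics/fl_{f}.png') for f in('t0','s2')]
cv2.imwrite('pics/fl.png',np.hstack([a,b]))
E
```

```text
t0 297 141 [ 95. 101. 103. 146. 150.]
((21.76458740234375, 19.815847396850586), (18.264921188354492, 18.5205135345459), 90.0365982055664) [[ 669.43910752 -118.17631443   78.        ]]
s2 180 193 [100. 144. 168. 182. 192.]
((22.419797897338867, 20.595808029174805), (13.792952537536621, 23.6827392578125), 85.12265014648438) [[ 669.52939931 -119.57164094   78.        ]]
```

View pics/fl.png

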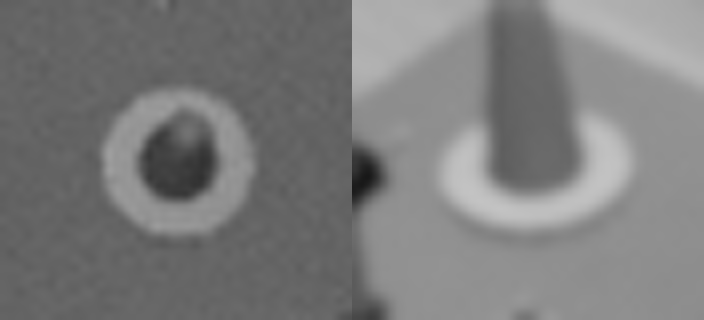

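The flange centre agrees to within about 1.5 mm in the three cameras: x 669.4–669.5, y -118.2 to -119.6. Now the held cone's axis relative to the TCP, in the same wrist view.

```bash
python3 - <<'E'
from h import *
e=arm.sense(); p=e['eef_pos']; R=e['tcp_rot']; w=load('w2'); im=w['pixels'].astype(int)
def T(px,z): return ((onz(w,[px],p[2]+z)[0]-p)@R).round(2)
print('foot far edge',T([254.6,184.7],-61),'-> centre x -24')
sat=lambda r:(im[r].max(1)-im[r].min(1))
for r in (200,205,210):
    s=sat(r); x=np.nonzero(s[200:310]<40)[0]+200; print(r,x.min(),x.max())
print('flange',((np.array([669.43,-119.1,78])-p)@R).round(1))
plan([669.5,-119.5,293],0.159)
E
```

```text
foot far edge [24.4  -2.55 60.98] -> centre x -24
200 227 280
205 225 283
210 223 284
flange [105.6   3.7 215.5]
shift cm [10.54  0.41  0.05] rot [-0.0001  0.0009 -0.0151] pos [ 564.6 -130.5  293.6] t 3.95 op 33.1 F [-0.5  0.5 -0.3] T [ 0.03  0.08 -0.04]
```

Emit:
send_rows:
  steps:
    - {"x": 3, "y": 0.2, "z": 0, "rx": 0, "ry": 0, "rz": 0, "grip": 1}
    - {"x": 4, "y": 0.2, "z": 0, "rx": 0, "ry": 0, "rz": 0, "grip": 1}
    - {"x": 3.5, "y": 0.2, "z": 0, "rx": 0, "ry": 0, "rz": 0, "grip": 1}
    - {"x": 0, "y": 0, "z": 2, "rx": 0, "ry": 0, "rz": 0, "grip": 1}
    - {"x": 0, "y": 0, "z": 2, "rx": 0, "ry": 0, "rz": 0, "grip": 1}
    - {"x": 0, "y": 0, "z": 2, "rx": 0, "ry": 0, "rz": 0, "grip": 1}
    - {"x": 0, "y": 0, "z": 2, "rx": 0, "ry": 0, "rz": 0, "grip": 1}
    - {"x": 0, "y": 0, "z": 2, "rx": 0, "ry": 0, "rz": 0, "grip": 1}
    - {"x": 0, "y": 0, "z": 2, "rx": 0, "ry": 0, "rz": 0, "grip": 1}
    - {"x": 0, "y": 0, "z": 1, "rx": 0, "ry": 0, "rz": 0, "grip": 1}
    - {"x": 0, "y": 0, "z": 0, "rx": 0, "ry": 0, "rz": 0, "grip": 1}

```text
time: 5.05
eef_pos: [668.1, -122.4, 161.7]
tcp_rot: [[0.99, 0.141, -0.004], [0.141, -0.99, 0.001], [-0.004, -0.002, -1.0]]
ft_force: [-0.0, -0.1, -0.5]
opening: 32.7
finger_force: 29.9
```

```bash
python3 - <<'E'
from h import *
plan([669.5,-120.5,139],0.14)
w=snap('wrist','w3'); s=snap('scene','s3')
u,v=proj(s,[[669,-120,120]])[0].astype(int)
a=cv2.resize(s['pixels'][v-50:v+50,u-50:u+50],(400,400),interpolation=2)
b=cv2.resize(w['pixels'][100:340,150:360],(350,400))
cv2.imwrite('pics/c3.png',np.hstack([a,b])[:,:,::-1])
E
```

```text
shift cm [ 0.17 -0.16  2.27] rot [-0.0017  0.0036  0.0016] pos [ 668.1 -122.4  161.7] t 5.05 op 32.7 F [-0.  -0.1 -0.5] T [ 0.02 -0.06  0.  ]
```

View pics/c3.png

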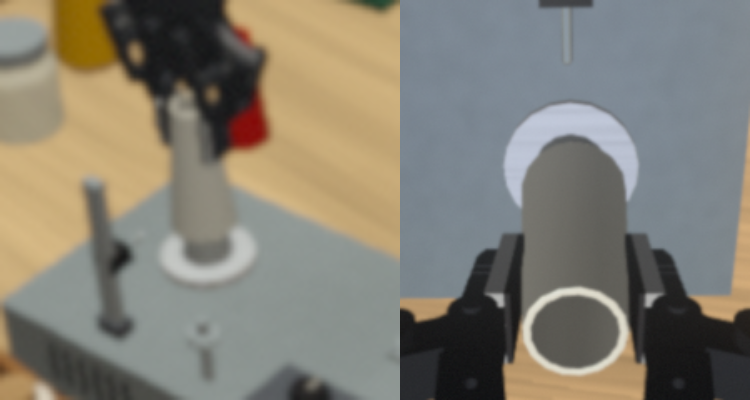

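The cone's foot is round the mandrel with no contact force. In the wrist part the flange spans columns 504–638 and the foot 523–626, so the lateral error is about 1.4 mm. I check x from the far edges.

```bash
python3 - <<'E'
from h import *
w=load('w3'); g=cv2.cvtColor(w['pixels'],cv2.COLOR_RGB2GRAY).astype(int); print(g[155:192,253])
e=arm.sense(); p=e['eef_pos'];R=e['tcp_rot']
T=lambda px,z:((onz(w,[px],z)[0]-p)@R).round(2)
print('flange far',T([253,161],78),'foot far',T([253,186],p[2]-61))
print('post/deck check sides flange',T([452/1,200],78)*0+T([150+104/1.667,200],78),T([150+238/1.667,200],78))
E
```

```text
[135 135 135 133 126 118 136 176 196 198 193 191 190 194 197 198 199 200
 199 199 196 193 193 192 185 152 112  93  88  93 103 108 109 108 109 108
 109]
flange far [33.76 -2.81 86.6 ] foot far [20.61 -2.66 61.02]
post/deck check sides flange [  0.94 -36.62  86.55] [ 0.97 30.17 86.58]
```

Emit:
send_rows:
  steps:
    - {"x": 0.1, "y": -0.1, "z": 0.4, "rx": 0, "ry": 0, "rz": 0, "grip": 1}
    - {"x": 0, "y": 0, "z": 0.5, "rx": 0, "ry": 0, "rz": 0, "grip": 1}
    - {"x": 0, "y": 0, "z": 0.5, "rx": 0, "ry": 0, "rz": 0, "grip": 1}
    - {"x": 0, "y": 0, "z": 0.4, "rx": 0, "ry": 0, "rz": 0, "grip": 1}
    - {"x": 0, "y": 0, "z": 0, "rx": 0, "ry": 0, "rz": 0, "grip": 1}

```text
time: 5.65
eef_pos: [670.1, -120.4, 144.3]
tcp_rot: [[0.99, 0.142, -0.002], [0.142, -0.99, 0.001], [-0.002, -0.001, -1.0]]
ft_force: [0.1, 0.3, -0.9]
opening: 32.8
finger_force: 29.9
```

Emit:
send_rows:
  steps:
    - {"x": 0, "y": 0, "z": 0.2, "rx": 0, "ry": 0, "rz": 0, "grip": 1}
    - {"x": 0, "y": 0, "z": 0, "rx": 0, "ry": 0, "rz": 0, "grip": 1}

```text
time: 5.85
eef_pos: [670.6, -120.6, 143.4]
tcp_rot: [[0.99, 0.142, -0.0], [0.142, -0.99, 0.0], [-0.0, -0.0, -1.0]]
ft_force: [-0.5, 0.4, -0.5]
opening: 33.4
finger_force: 29.9
```

Still no contact, so I carry on in small steps.

Emit:
send_rows:
  steps:
    - {"x": 0, "y": 0, "z": 0.2, "rx": 0, "ry": 0, "rz": 0, "grip": 1}
    - {"x": 0, "y": 0, "z": 0, "rx": 0, "ry": 0, "rz": 0, "grip": 1}

```text
time: 6.05
eef_pos: [670.6, -120.6, 141.4]
tcp_rot: [[0.99, 0.142, -0.0], [0.142, -0.99, 0.0], [-0.0, -0.0, -1.0]]
ft_force: [0.0, 0.3, -0.0]
opening: 33.0
finger_force: 29.9
```

Emit:
send_rows:
  steps:
    - {"x": 0, "y": 0, "z": 0.15, "rx": 0, "ry": 0, "rz": 0, "grip": 1}
    - {"x": 0, "y": 0, "z": 0, "rx": 0, "ry": 0, "rz": 0, "grip": 1}

```text
time: 6.25
eef_pos: [670.5, -120.7, 139.9]
tcp_rot: [[0.99, 0.142, -0.0], [0.142, -0.99, 0.0], [-0.0, -0.0, -1.0]]
ft_force: [-0.4, 0.3, -0.7]
opening: 32.8
finger_force: 29.9
```

Emit:
send_rows:
  steps:
    - {"x": 0, "y": 0, "z": 0.1, "rx": 0, "ry": 0, "rz": 0, "grip": 1}
    - {"x": 0, "y": 0, "z": 0, "rx": 0, "ry": 0, "rz": 0, "grip": 1}

```text
time: 6.45
eef_pos: [670.8, -120.7, 139.3]
tcp_rot: [[0.99, 0.142, 0.0], [0.142, -0.99, -0.0], [0.0, 0.0, -1.0]]
ft_force: [0.1, -0.4, 0.3]
opening: 32.8
finger_force: 30.0
```

Emit:
send_rows:
  steps:
    - {"x": 0, "y": 0, "z": 0.1, "rx": 0, "ry": 0, "rz": 0, "grip": 1}
    - {"x": 0, "y": 0, "z": 0, "rx": 0, "ry": 0, "rz": 0, "grip": 1}

```text
time: 6.65
eef_pos: [671.0, -120.7, 139.2]
tcp_rot: [[0.99, 0.142, 0.001], [0.142, -0.99, -0.0], [0.001, 0.0, -1.0]]
ft_force: [-1.7, 0.7, 3.1]
opening: 32.9
finger_force: 30.5
```

Emit:
send_rows:
  steps:
    - {"x": 0, "y": 0, "z": 0.1, "rx": 0, "ry": 0, "rz": 0, "grip": 1}
    - {"x": 0, "y": 0, "z": 0, "rx": 0, "ry": 0, "rz": 0, "grip": 1}

```text
time: 6.85
eef_pos: [671.3, -120.7, 139.3]
tcp_rot: [[0.99, 0.142, 0.002], [0.142, -0.99, -0.0], [0.002, 0.001, -1.0]]
ft_force: [-1.4, 0.8, 7.8]
opening: 32.8
finger_force: 30.9
```

Contact came at TCP z 139.2, exactly the seated height. I release gently and go straight up.

Emit:
send_rows:
  steps:
    - {"x": 0, "y": 0, "z": -0.15, "rx": 0, "ry": 0, "rz": 0, "grip": 1}
    - {"x": 0, "y": 0, "z": 0, "rx": 0, "ry": 0, "rz": 0, "grip": 0.15}
    - {"x": 0, "y": 0, "z": 0, "rx": 0, "ry": 0, "rz": 0, "grip": 0}
    - {"x": 0, "y": 0, "z": 0, "rx": 0, "ry": 0, "rz": 0, "grip": -0.3}
    - {"x": 0, "y": 0, "z": 0, "rx": 0, "ry": 0, "rz": 0, "grip": -0.8}
    - {"x": 0, "y": 0, "z": 0, "rx": 0, "ry": 0, "rz": 0, "grip": -0.8}
    - {"x": 0, "y": 0, "z": -1, "rx": 0, "ry": 0, "rz": 0, "grip": -0.8}
    - {"x": 0, "y": 0, "z": -3, "rx": 0, "ry": 0, "rz": 0, "grip": -0.8}
    - {"x": 0, "y": 0, "z": -3.5, "rx": 0, "ry": 0, "rz": 0, "grip": -0.8}
    - {"x": 0, "y": 0, "z": -4, "rx": 0, "ry": 0, "rz": 0, "grip": -0.8}
    - {"x": 0, "y": 0, "z": -4, "rx": 0, "ry": 0, "rz": 0, "grip": -0.8}

```text
time: 7.95
eef_pos: [670.5, -120.7, 295.8]
tcp_rot: [[0.99, 0.142, 0.0], [0.142, -0.99, -0.0], [0.0, 0.0, -1.0]]
ft_force: [1.2, 0.5, 0.4]
opening: 76.9
finger_force: 0.0
```

```bash
python3 - <<'E'
from h import *
plan([400,268,250],1.52)
w=snap('wrist','w4'); s=snap('scene','s4')
u,v=proj(s,[[669,-120,120]])[0].astype(int)
a=cv2.resize(s['pixels'][v-50:v+50,u-50:u+50],(400,400),interpolation=2)
b=cv2.resize(w['pixels'][100:340,150:360],(350,400))
cv2.imwrite('pics/c4.png',np.hstack([a,b])[:,:,::-1])
E
```

```text
shift cm [-21.25 -42.32   4.56] rot [ 5.0000e-04 -2.0000e-04 -1.3773e+00] pos [ 670.5 -120.7  295.8] t 7.95 op 76.9 F [1.2 0.5 0.4] T [-0.04  0.01 -0.04]
```

View pics/c4.png

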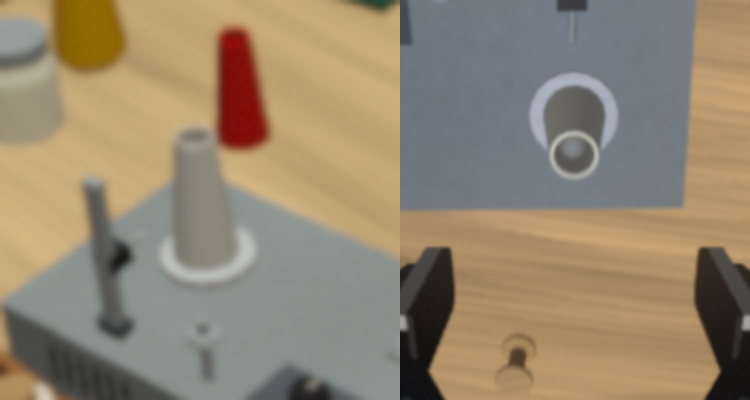

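The cone sits upright and square on the flange, with the mandrel nose inside the rim at (574,155). Next I go over the key block.

Emit:
send_rows:
  steps:
    - {"x": -2.08, "y": -4.1, "z": 0, "rx": 0, "ry": 0, "rz": 0, "grip": -0.5}
    - {"x": -2.08, "y": -4.1, "z": 0, "rx": 0, "ry": 0, "rz": 0, "grip": -0.5}
    - {"x": -2.08, "y": -4.1, "z": 0, "rx": 0, "ry": 0, "rz": 0, "grip": -0.5}
    - {"x": -2.08, "y": -4.1, "z": 0, "rx": 0, "ry": 0, "rz": 0, "grip": -0.5}
    - {"x": -2.08, "y": -4.1, "z": 0, "rx": 0, "ry": 0, "rz": 0, "grip": -0.5}
    - {"x": -2.08, "y": -4.1, "z": 0, "rx": 0, "ry": 0, "rz": 0, "grip": -0.5}
    - {"x": -2.08, "y": -4.1, "z": 0, "rx": 0, "ry": 0, "rz": 0, "grip": -0.5}
    - {"x": -2.08, "y": -4.1, "z": 0, "rx": 0, "ry": 0, "rz": 0, "grip": -0.5}
    - {"x": -2.08, "y": -4.1, "z": 0, "rx": 0, "ry": 0, "rz": 0, "grip": -0.5}
    - {"x": -2.08, "y": -4.1, "z": 0, "rx": 0, "ry": 0, "rz": 0, "grip": -0.5}
    - {"x": -2.08, "y": -4.1, "z": 0, "rx": 0, "ry": 0, "rz": 0, "grip": -0.5}

```text
time: 9.15
eef_pos: [378.6, 294.3, 294.0]
tcp_rot: [[0.99, 0.142, 0.001], [0.142, -0.99, 0.0], [0.001, -0.0, -1.0]]
ft_force: [0.7, 0.9, -0.0]
opening: 64.1
finger_force: 0.0
```

Emit:
send_rows:
  steps:
    - {"x": 0, "y": 0, "z": 2.5, "rx": 0, "ry": 0, "rz": -0.138, "grip": -0.5}
    - {"x": 0, "y": 0, "z": 2.5, "rx": 0, "ry": 0, "rz": -0.138, "grip": -0.5}
    - {"x": 0, "y": 0, "z": 2.5, "rx": 0, "ry": 0, "rz": -0.138, "grip": -0.5}
    - {"x": 0, "y": 0, "z": 0, "rx": 0, "ry": 0, "rz": -0.138, "grip": -0.5}
    - {"x": 0, "y": 0, "z": 0, "rx": 0, "ry": 0, "rz": -0.138, "grip": -0.5}
    - {"x": 0, "y": 0, "z": 0, "rx": 0, "ry": 0, "rz": -0.138, "grip": -0.5}
    - {"x": 0, "y": 0, "z": 0, "rx": 0, "ry": 0, "rz": -0.138, "grip": -0.5}
    - {"x": 0, "y": 0, "z": 0, "rx": 0, "ry": 0, "rz": -0.138, "grip": -0.5}
    - {"x": 0, "y": 0, "z": 0, "rx": 0, "ry": 0, "rz": -0.138, "grip": -0.5}
    - {"x": 0, "y": 0, "z": 0, "rx": 0, "ry": 0, "rz": -0.138, "grip": -0.5}
    - {"x": 0, "y": 0, "z": 0, "rx": 0, "ry": 0, "rz": 0, "grip": -0.5}

```text
time: 10.25
eef_pos: [379.9, 293.1, 218.8]
tcp_rot: [[0.048, 0.999, 0.0], [0.999, -0.048, 0.0], [0.0, 0.0, -1.0]]
ft_force: [1.1, -0.8, 0.5]
opening: 64.2
finger_force: 0.0
```

```bash
python3 - <<'E'
from h import *
plan([380,293,220],1.52)
w=snap('wrist','w5'); im=w['pixels']
print(proj(w,[[381,294,79],[377,226,79],[381,294,45]]))
g=cv2.cvtColor(im,cv2.COLOR_RGB2GRAY)
u,v=proj(w,[[381,294,79]])[0].astype(int)
m=np.zeros_like(g); m[v-45:v+60,u-45:u+45]=(im.max(2)<60)[v-45:v+60,u-45:u+45]
for c in cv2.findContours(m,0,1)[0]:
    if cv2.contourArea(c)>40: print(cv2.minAreaRect(c),cv2.contourArea(c))
save(w,'w5',(u-100,max(v-130,0),u+100,v+70),3)
E
```

```text
shift cm [-0.01  0.01 -0.12] rot [ 0.0003 -0.0001  0.0026] pos [379.9 293.1 218.8] t 10.25 op 64.2 F [ 1.1 -0.8  0.5] T [0.04 0.05 0.  ]
[[255.70757683 185.47145692]
 [254.94136758 245.33387827]
 [255.58250495 177.17584073]]
((257.0, 179.0), (30.0, 6.0), 90.0) 178.5
```

View pics/w5.png

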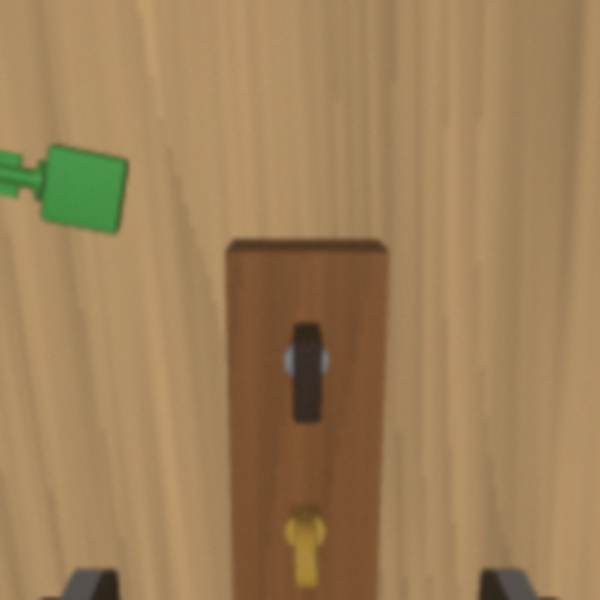

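Crop: black rectangular bow at (307,372) with its bright shoulder disc at (306,362), so this is the meant key. The brass till key is at (305,545) and the green look-alike at (85,190). I'm done viewing pictures (11, one over the limit) and work from numbers only now.

```bash
python3 - <<'E'
from h import *
w=load('w5'); e=arm.sense(); p=e['eef_pos'];R=e['tcp_rot']
T=lambda px,z:((onz(w,[px],z)[0]-p)@R).round(2)
im=w['pixels'].astype(int)
print('bow col',im[150:205:3,257].max(1))
for r in (183,188,192): print(r,im[r,248:267].max(1))
print('shoulder',T([257,175.7],48),'near edge top',T([257,195.7],79),'far black edge z48',T([257,162.7],48))
print('block sides',T([231.,145],45),T([283.7,145],45),'far end',T([257,136],45))
E
```

```text
bow col [127 128 125 126  93  52  53  59  57  55  56  56  56  55  54  73 121 121
 121]
183 [115 115 114 108  90  63  55  55  58  56  54  54  56  65  89 109 113 114
 115]
188 [112 116 117 114  93  65  56  55  57  56  55  54  57  66  89 110 113 114
 114]
192 [114 114 118 115  93  65  55  55  54  54  54  54  57  72  98 111 111 112
 115]
shoulder [  3.38   2.55 170.73] near edge top [-10.05   2.37 139.73] far black edge z48 [ 18.14   2.46 170.73]
block sides [ 37.09 -26.05 173.73] [ 37.26  31.58 173.74] far end [ 46.87   2.33 173.74]
```

Emit:
send_rows:
  steps:
    - {"x": 0.4, "y": 0.27, "z": 4, "rx": 0, "ry": 0, "rz": 0, "grip": 0}
    - {"x": 0, "y": 0, "z": 4, "rx": 0, "ry": 0, "rz": 0, "grip": 0}
    - {"x": 0, "y": 0, "z": 4, "rx": 0, "ry": 0, "rz": 0, "grip": 0}
    - {"x": 0, "y": 0, "z": 3, "rx": 0, "ry": 0, "rz": 0, "grip": 0}
    - {"x": 0, "y": 0, "z": 1.7, "rx": 0, "ry": 0, "rz": 0, "grip": 0}
    - {"x": 0, "y": 0, "z": 0, "rx": 0, "ry": 0, "rz": 0, "grip": 0.3}
    - {"x": 0, "y": 0, "z": 0, "rx": 0, "ry": 0, "rz": 0, "grip": 0.6}
    - {"x": 0, "y": 0, "z": 0, "rx": 0, "ry": 0, "rz": 0, "grip": 1}
    - {"x": 0, "y": 0, "z": 0, "rx": 0, "ry": 0, "rz": 0, "grip": 1}
    - {"x": 0, "y": 0, "z": 0, "rx": 0, "ry": 0, "rz": 0, "grip": 1}
  grip_force: 30

```text
time: 11.3
eef_pos: [383.8, 297.5, 52.9]
tcp_rot: [[0.048, 0.999, 0.003], [0.999, -0.048, 0.001], [0.001, 0.002, -1.0]]
ft_force: [-0.1, -0.3, 1.9]
opening: 9.3
finger_force: 34.9
```

Gripped at 9.3 mm with small side forces. I firm the grip and lift.

Emit:
send_rows:
  steps:
    - {"x": 0, "y": 0, "z": 0, "rx": 0, "ry": 0, "rz": 0, "grip": 1}
    - {"x": 0, "y": 0, "z": 0, "rx": 0, "ry": 0, "rz": 0, "grip": 1}
    - {"x": 0, "y": 0, "z": -1, "rx": 0, "ry": 0, "rz": 0, "grip": 1}
    - {"x": 0, "y": 0, "z": -1, "rx": 0, "ry": 0, "rz": 0, "grip": 1}
    - {"x": 0, "y": 0, "z": -1.5, "rx": 0, "ry": 0, "rz": 0, "grip": 1}
    - {"x": 0, "y": 0, "z": -3, "rx": 0, "ry": 0, "rz": 0, "grip": 1}
    - {"x": 0, "y": 0, "z": -4, "rx": 0, "ry": 0, "rz": 0, "grip": 1}
    - {"x": 0, "y": 0, "z": -4, "rx": 0, "ry": 0, "rz": 0, "grip": 1}
    - {"x": 0, "y": 0, "z": 0, "rx": 0, "ry": 0, "rz": 0, "grip": 1}
  grip_force: 70

```text
time: 12.2
eef_pos: [386.4, 298.8, 204.2]
tcp_rot: [[0.048, 0.999, 0.012], [0.999, -0.048, 0.006], [0.007, 0.012, -1.0]]
ft_force: [0.4, 0.7, 0.5]
opening: 8.9
finger_force: 70.9
```

```bash
python3 - <<'E'
from h import *
plan([630,65,195],np.pi/2+0.159)
w=snap('wrist','w6'); im=w['pixels'].astype(int)
e=arm.sense(); p=e['eef_pos'];R=e['tcp_rot']
P=lambda x,y,z: proj(w,[p+R@[x,y,z]])[0].round(1)
print('tcp',P(0,0,0),'tip pred',P(0,0,28),'origin',P(0,0,6))
u,v=[int(t) for t in P(0,0,10)]
g=im.max(2); s=im.max(2)-im.min(2)
for r in range(v-40,v+45,4): print(r,' '.join('%3d/%-3d'%(g[r,c],s[r,c]) for c in range(u-22,u+16,3)))
E
```

```text
shift cm [-22.19  25.44   1.08] rot [ 0.0128 -0.0054 -0.2069] pos [386.4 298.8 204.2] t 12.2 op 8.9 F [0.4 0.7 0.5] T [0.02 0.03 0.03]
tcp [252.2 254.5] tip pred [252.3 233.4] origin [252.2 249.4]
206 128/75  121/72  116/71  118/70  122/73  129/78  129/78  124/75  124/73  114/69  117/71  122/73  126/77 
210 128/76  120/71  117/69  118/70  126/76  130/79  128/78  123/75  122/73  113/68  119/71  126/75  126/77 
214 128/76  120/71  117/68  117/69  126/76  130/78  128/77  122/72  120/73  113/68  117/71  126/74  127/75 
218 128/75  120/72  116/69  116/70  126/75  128/78  129/77  121/73  121/73  112/67  126/75  125/75  126/76 
222 125/74  120/72  114/67  122/73  126/75  128/77  128/76  119/70  115/63  110/63  123/74  126/75  125/75 
226 126/75  119/71  116/69  121/72  125/76  129/77  128/77  110/56   79/9    95/36  124/76  125/76  124/75 
230 124/74  120/70  115/68  121/72  125/74  122/73   64/33   53/25   47/18   52/20   61/34  115/69  125/75 
234 124/74  119/70  114/68  121/73  124/74   90/55   41/18   42/18   42/18   42/20   41/18   79/47  124/75 
238 124/74  117/69  111/59  117/65  118
[... 770 characters left out ...]
40/8    39/7    36/6    38/7    38/7    32/8    35/9  
270  75/3    81/3    81/4    79/2    32/6    33/7    36/6    36/5    37/7    35/5    35/6    31/6    30/7  
274  88/4   107/2   109/3   107/2    38/6    30/6    34/5    34/5    33/6    35/5    36/5    30/5    37/7  
278  31/7    35/7    86/1   155/2    53/4    32/6    33/3    36/4    34/5    34/4    34/4    31/6    49/4  
282  29/5    28/5    29/4   117/2    51/3    31/4    32/5    34/4    31/2    32/3    32/3    29/5    47/3  
286  26/5    28/5    29/4    28/4    45/2    31/5    31/3    31/3    30/3    34/5    28/3    26/4    45/2  
290  29/5    27/5    29/4    25/4    45/2    31/4    30/2    28/2    30/3    30/1    29/3    26/2    44/2
```

The key came up with the grip: opening 8.9 mm, bow centred on the fingers at column 254.5. Now I move above the switch.

Emit:
send_rows:
  steps:
    - {"x": -2.77, "y": 3.18, "z": 0.1, "rx": 0, "ry": 0, "rz": 0, "grip": 1}
    - {"x": -2.77, "y": 3.18, "z": 0.1, "rx": 0, "ry": 0, "rz": 0, "grip": 1}
    - {"x": -2.77, "y": 3.18, "z": 0.1, "rx": 0, "ry": 0, "rz": 0, "grip": 1}
    - {"x": -2.77, "y": 3.18, "z": 0.1, "rx": 0, "ry": 0, "rz": 0, "grip": 1}
    - {"x": -2.77, "y": 3.18, "z": 0.1, "rx": 0, "ry": 0, "rz": 0, "grip": 1}
    - {"x": -2.77, "y": 3.18, "z": 0.1, "rx": 0, "ry": 0, "rz": 0, "grip": 1}
    - {"x": -2.77, "y": 3.18, "z": 0.1, "rx": 0, "ry": 0, "rz": 0, "grip": 1}
    - {"x": -2.77, "y": 3.18, "z": 0.1, "rx": 0, "ry": 0, "rz": 0, "grip": 1}
    - {"x": 0, "y": 0, "z": 0, "rx": 0, "ry": 0, "rz": -0.1, "grip": 1}
    - {"x": 0, "y": 0, "z": 0, "rx": 0, "ry": 0, "rz": -0.1, "grip": 1}
    - {"x": 0, "y": 0, "z": 0, "rx": 0, "ry": 0, "rz": 0, "grip": 1}
    - {"x": 0, "y": 0, "z": 0, "rx": 0, "ry": 0, "rz": 0, "grip": 1}

```text
time: 13.45
eef_pos: [625.5, 63.6, 187.1]
tcp_rot: [[-0.149, 0.989, -0.003], [0.989, 0.149, 0.0], [0.001, -0.003, -1.0]]
ft_force: [-0.8, -0.4, 0.1]
opening: 8.9
finger_force: 70.7
```

```bash
python3 -c "
from h import *
plan([630,65,160],np.pi/2+0.159)"
```

```text
shift cm [0.07 0.48 2.71] rot [-0.0025 -0.0005 -0.009 ] pos [625.5  63.6 187.1] t 13.45 op 8.9 F [-0.8 -0.4  0.1] T [ 0.05 -0.08  0.03]
```

Emit:
send_rows:
  steps:
    - {"x": 0.05, "y": 0.45, "z": 2, "rx": 0, "ry": 0, "rz": -0.009, "grip": 1}
    - {"x": 0, "y": 0, "z": 2, "rx": 0, "ry": 0, "rz": 0, "grip": 1}
    - {"x": 0, "y": 0, "z": 0, "rx": 0, "ry": 0, "rz": 0, "grip": 1}
    - {"x": 0, "y": 0, "z": 0, "rx": 0, "ry": 0, "rz": 0, "grip": 1}

```text
time: 13.85
eef_pos: [630.2, 65.0, 148.1]
tcp_rot: [[-0.16, 0.987, -0.001], [0.987, 0.16, 0.0], [0.0, -0.001, -1.0]]
ft_force: [-0.4, -0.1, 0.2]
opening: 8.9
finger_force: 70.7
```

```bash
cat > look.py <<'E'
from h import *
import sys
def look(n):
    plan([630,65,130],np.pi/2+0.159)
    w=snap('wrist',n); im=w['pixels'].astype(int); e=arm.sense(); p=e['eef_pos'];R=e['tcp_rot']
    P=lambda x,y,z: proj(w,[p+R@[x,y,z]])[0].round(1)
    T=lambda px,z:((onz(w,[px],z)[0]-p)@R).round(2)
    print('pred bow edge',P(15,0,4),'bit edge',P(8.5,0,26),'tip',P(0,0,29),'hole',P(0,0,p[2]-76))
    g=cv2.GaussianBlur(w['pixels'],(3,3),0).max(2).astype(int); u,v=P(0,0,p[2]-76).astype(int)
    for r in range(v-26,v+40,2): print(r,' '.join('%3d'%g[r,c] for c in range(230,284,2)))
look(sys.argv[1])
E
python3 look.py w7
```

```text
shift cm [ 0.   -0.01  1.81] rot [-0.0014 -0.0003  0.0016] pos [630.2  65.  148.1] t 13.85 op 8.9 F [-0.4 -0.1  0.2] T [ 0.   -0.02  0.05]
pred bow edge [255.8 229.9] bit edge [255.7 224.6] tip [255.6 234.7] hole [255.5 210.4]
184 168 153 145 163 171 171 170 171 172 171 171 172 171 171 170 171 171 170 171 171 171 170 159 147 159 168 161
186 157 119 109 133 167 172 171 173 173 173 173 173 174 173 173 173 173 172 173 173 174 165 130 110 127 162 162
188 151 111 102 124 164 172 171 173 173 173 173 173 174 173 172 173 173 173 173 173 174 162 119 102 115 156 162
190 163 138 127 149 171 172 171 173 173 172 173 174 173 173 172 173 173 173 173 173 174 168 141 120 136 164 161
192 171 169 166 171 173 172 171 173 173 173 173 174 173 173 172 173 173 173 173 173 174 172 167 162 167 171 161
194 172 173 172 174 173 172 170 173 173 173 173 171 171 170 170 173 173 173 173 173 174 173 171 171 173 171 161
196 171 173 172 174 174 172 170 173 173 172 168 138 125 133 145 170 173 173 173 173 174 173 171 171 173 171 160
198 171 173 172 174 174 172 170 173 173 172 163 104  71  86 121 168 173 172 172 173 173 1
[... 2122 characters left out ...]
 143 143 143 143 143 143 143
238 143 141 137 133 132 133 132 113  62  44  44  44  44  45  44  45  54 102 129 132 132 132 135 141 143 143 144
240 143 140 117 103 101 101  95  68  46  43  43  43  44  43  43  43  44  61  89 100 101 102 112 136 143 143 143
242 143 138 110  97  96  96  87  55  42  42  43  42  42  43  42  42  42  47  77  95  95  96 104 134 143 143 142
244 143 136 107  96  96  95  84  52  41  42  42  41  42  41  41  41  41  46  73  94  95  95 100 128 143 143 142
246 140 131 104  95  95  95  81  47  40  40  40  40  41  40  41  41  41  44  71  94  95  95  98 122 139 140 140
248  95  96  96  95  95  94  80  46  39  40  39  40  40  39  39  39  40  42  68  93  95  94  95  98  95  95  95
```

Hole, bit and bow are all in this view: hole column 255.0 against bit and bow at 254.4, about 0.5 mm apart. Now the lengthwise offset.

```bash
python3 - <<'E'
from h import *
w=load('w7'); e=arm.sense(); p=e['eef_pos'];R=e['tcp_rot']
T=lambda px,z:((onz(w,[px],z)[0]-p)@R).round(2)
print('hole ends',T([255,196.1],76),T([255,218.3],76),'eye',T([255,201.3],76),T([255,213.8],76))
for dz in (6,7,8): print(dz,'bow edge x',T([254.4,229.6],p[2]-dz+3)[0]-15,'bit edge x',T([254.4,223.2],p[2]-dz-19)[0]-8.5)
E
```

```text
hole ends [11.98 -0.44 73.24] [-6.81 -0.43 73.25] eye [ 7.67 -0.44 73.25] [-2.92 -0.43 73.25]
6 bow edge x 0.6400000000000006 bit edge x 1.3900000000000006
7 bow edge x 0.17999999999999972 bit edge x 0.9499999999999993
8 bow edge x -0.27999999999999936 bit edge x 0.5199999999999996
```

Emit:
send_rows:
  steps:
    - {"x": 0.19, "y": 0.05, "z": 1.5, "rx": 0, "ry": 0, "rz": 0, "grip": 1}
    - {"x": 0, "y": 0, "z": 1.4, "rx": 0, "ry": 0, "rz": 0, "grip": 1}
    - {"x": 0, "y": 0, "z": 0, "rx": 0, "ry": 0, "rz": 0, "grip": 1}
    - {"x": 0, "y": 0, "z": 0, "rx": 0, "ry": 0, "rz": 0, "grip": 1}

```text
time: 14.3
eef_pos: [630.3, 66.6, 118.5]
tcp_rot: [[-0.16, 0.987, -0.002], [0.987, 0.16, 0.0], [0.0, -0.002, -1.0]]
ft_force: [0.4, -0.5, -0.1]
opening: 8.9
finger_force: 70.7
```

```bash
python3 look.py w8
```

```text
shift cm [-0.16 -0.06 -1.15] rot [-0.0019 -0.0004  0.0019] pos [630.3  66.6 118.5] t 14.3 op 8.9 F [ 0.4 -0.5 -0.1] T [0.03 0.03 0.  ]
pred bow edge [255.4 229.6] bit edge [255.3 224.3] tip [255.3 234.4] hole [255.3 225.5]
199 123 140 168 174 172 172 174 174 174 174 175 175 175 174 173 174 174 173 174 173 173 174 170 151 131 138 161
201 102 109 151 173 171 172 175 174 173 174 174 175 174 173 172 174 173 173 174 173 173 174 161 120 102 107 141
203 102 111 152 172 171 171 174 174 173 173 173 174 173 173 172 173 174 172 173 172 174 173 160 117 101 104 138
205 126 140 167 173 171 171 174 174 173 173 173 174 174 173 172 173 173 173 173 172 174 174 168 141 119 126 156
207 166 170 174 173 171 171 173 174 173 173 173 173 174 173 172 173 173 172 173 172 174 174 173 167 160 165 171
209 172 174 174 173 171 171 173 173 173 173 171 172 173 172 171 173 173 172 172 172 174 174 173 171 170 172 172
211 172 173 174 173 171 170 173 174 173 172 158 143 146 147 158 172 173 172 172 171 173 173 172 170 169 172 172
213 172 173 174 173 171 170 172 172 173 170 138  84  80  92 128 169 172 171 172 171 173 173 1
[... 2118 characters left out ...]
  95  96  96  81  50  45  45
253  50  78  95  96  96  93  71  42  39  39  40  39  39  38  39  39  38  40  59  90  95  95  95  84  53  44  45
255  50  83  95  96  95  93  67  41  40  41  41  41  40  41  41  41  40  39  56  88  95  94  95  88  56  43  44
257  57  86  95  95  95  91  62  41  42  43  44  44  43  44  43  43  42  40  53  87  94  94  94  91  64  49  49
259  62  89  95  95  94  91  59  40  43  44  45  45  44  44  44  44  43  39  51  86  94  94  95  92  68  50  50
261  63  91  94  95  94  90  57  38  42  44  44  44  45  45  44  44  43  38  47  84  94  94  94  92  71  48  46
263  68  93  95  95  95  89  54  36  41  44  44  44  44  44  44  44  42  37  45  81  94  94  94  93  77  50  47
```

```bash
python3 - <<'E'
from h import *
w=load('w8'); e=arm.sense(); p=e['eef_pos'];R=e['tcp_rot']
T=lambda px,z:((onz(w,[px],z)[0]-p)@R).round(2)
print('slot far end',T([254.3,211.9],76),'eye far',T([254.3,217.6],76))
E
```

```text
slot far end [10.2  -0.7  43.27] eye far [ 5.97 -0.7  43.27]
```

Aligned to within 0.5 mm. Now I descend, watching force.

Emit:
send_rows:
  steps:
    - {"x": 0, "y": 0, "z": 0.5, "rx": 0, "ry": 0, "rz": 0, "grip": 1}
    - {"x": 0, "y": 0, "z": 0.5, "rx": 0, "ry": 0, "rz": 0, "grip": 1}
    - {"x": 0, "y": 0, "z": 0.3, "rx": 0, "ry": 0, "rz": 0, "grip": 1}
    - {"x": 0, "y": 0, "z": 0.2, "rx": 0, "ry": 0, "rz": 0, "grip": 1}
    - {"x": 0, "y": 0, "z": 0, "rx": 0, "ry": 0, "rz": 0, "grip": 1}

```text
time: 14.85
eef_pos: [630.6, 66.6, 104.0]
tcp_rot: [[-0.16, 0.987, -0.001], [0.987, 0.16, 0.0], [0.0, -0.001, -1.0]]
ft_force: [0.6, 0.7, 0.3]
opening: 8.6
finger_force: 70.7
```

Emit:
send_rows:
  steps:
    - {"x": 0, "y": 0, "z": 0.15, "rx": 0, "ry": 0, "rz": 0, "grip": 1}
    - {"x": 0, "y": 0, "z": 0, "rx": 0, "ry": 0, "rz": 0, "grip": 1}

```text
time: 15.05
eef_pos: [630.9, 66.6, 103.0]
tcp_rot: [[-0.16, 0.987, -0.0], [0.987, 0.16, -0.0], [0.0, -0.0, -1.0]]
ft_force: [0.7, -0.3, -0.6]
opening: 8.7
finger_force: 70.7
```

Emit:
send_rows:
  steps:
    - {"x": 0, "y": 0, "z": 0.15, "rx": 0, "ry": 0, "rz": 0, "grip": 1}
    - {"x": 0, "y": 0, "z": 0, "rx": 0, "ry": 0, "rz": 0, "grip": 1}

```text
time: 15.25
eef_pos: [630.8, 66.6, 101.4]
tcp_rot: [[-0.16, 0.987, -0.0], [0.987, 0.16, 0.0], [0.0, -0.0, -1.0]]
ft_force: [0.1, -0.2, -0.2]
opening: 8.6
finger_force: 70.7
```

Emit:
send_rows:
  steps:
    - {"x": 0, "y": 0, "z": 0.2, "rx": 0, "ry": 0, "rz": 0, "grip": 1}
    - {"x": 0, "y": 0, "z": 0, "rx": 0, "ry": 0, "rz": 0, "grip": 1}

```text
time: 15.45
eef_pos: [630.8, 66.6, 99.2]
tcp_rot: [[-0.16, 0.987, -0.0], [0.987, 0.16, 0.0], [0.0, -0.0, -1.0]]
ft_force: [0.3, 0.7, -1.0]
opening: 8.8
finger_force: 70.8
```

Emit:
send_rows:
  steps:
    - {"x": 0, "y": 0, "z": 0.2, "rx": 0, "ry": 0, "rz": 0, "grip": 1}
    - {"x": 0, "y": 0, "z": 0, "rx": 0, "ry": 0, "rz": 0, "grip": 1}

```text
time: 15.65
eef_pos: [630.8, 66.6, 97.2]
tcp_rot: [[-0.16, 0.987, -0.0], [0.987, 0.16, 0.0], [0.0, -0.0, -1.0]]
ft_force: [-0.6, 1.1, -1.0]
opening: 8.8
finger_force: 70.8
```

Emit:
send_rows:
  steps:
    - {"x": 0, "y": 0, "z": 0.2, "rx": 0, "ry": 0, "rz": 0, "grip": 1}
    - {"x": 0, "y": 0, "z": 0, "rx": 0, "ry": 0, "rz": 0, "grip": 1}

```text
time: 15.85
eef_pos: [630.8, 66.6, 95.2]
tcp_rot: [[-0.16, 0.987, -0.0], [0.987, 0.16, 0.0], [0.0, -0.0, -1.0]]
ft_force: [0.6, -0.2, -0.7]
opening: 8.8
finger_force: 70.8
```

The bit is inside the slot with no side load. Carrying on.

Emit:
send_rows:
  steps:
    - {"x": 0, "y": 0, "z": 0.2, "rx": 0, "ry": 0, "rz": 0, "grip": 1}
    - {"x": 0, "y": 0, "z": 0, "rx": 0, "ry": 0, "rz": 0, "grip": 1}

```text
time: 16.05
eef_pos: [630.7, 66.5, 93.3]
tcp_rot: [[-0.16, 0.987, -0.001], [0.987, 0.16, -0.0], [0.0, -0.001, -1.0]]
ft_force: [-0.9, -0.4, 0.0]
opening: 8.5
finger_force: 70.9
```

Emit:
send_rows:
  steps:
    - {"x": 0, "y": 0, "z": 0.2, "rx": 0, "ry": 0, "rz": 0, "grip": 1}
    - {"x": 0, "y": 0, "z": 0, "rx": 0, "ry": 0, "rz": 0, "grip": 1}

```text
time: 16.25
eef_pos: [630.5, 66.5, 91.6]
tcp_rot: [[-0.16, 0.987, -0.001], [0.987, 0.16, -0.0], [-0.0, -0.002, -1.0]]
ft_force: [-2.4, -0.7, 2.5]
opening: 8.6
finger_force: 71.2
```

Emit:
send_rows:
  steps:
    - {"x": 0, "y": 0, "z": 0.2, "rx": 0, "ry": 0, "rz": 0, "grip": 1}
    - {"x": 0, "y": 0, "z": 0, "rx": 0, "ry": 0, "rz": 0, "grip": 1}

```text
time: 16.45
eef_pos: [630.6, 66.5, 89.7]
tcp_rot: [[-0.16, 0.987, -0.001], [0.987, 0.16, -0.0], [-0.0, -0.001, -1.0]]
ft_force: [-3.3, -0.5, 3.8]
opening: 8.5
finger_force: 71.3
```

Emit:
send_rows:
  steps:
    - {"x": 0, "y": -0.04, "z": 0.2, "rx": 0, "ry": 0, "rz": 0, "grip": 1}
    - {"x": 0, "y": 0, "z": 0, "rx": 0, "ry": 0, "rz": 0, "grip": 1}

```text
time: 16.65
eef_pos: [630.6, 66.5, 87.3]
tcp_rot: [[-0.16, 0.987, 0.001], [0.987, 0.16, -0.0], [-0.0, 0.0, -1.0]]
ft_force: [-3.3, -1.0, 2.5]
opening: 8.8
finger_force: 71.2
```

Emit:
send_rows:
  steps:
    - {"x": 0, "y": 0, "z": 0.2, "rx": 0, "ry": 0, "rz": 0, "grip": 1}
    - {"x": 0, "y": 0, "z": 0, "rx": 0, "ry": 0, "rz": 0, "grip": 1}

```text
time: 16.85
eef_pos: [631.0, 66.6, 85.9]
tcp_rot: [[-0.16, 0.987, 0.001], [0.987, 0.16, 0.0], [-0.0, 0.001, -1.0]]
ft_force: [-2.9, -0.4, 3.7]
opening: 8.8
finger_force: 71.4
```

Emit:
send_rows:
  steps:
    - {"x": 0, "y": 0, "z": 0.2, "rx": 0, "ry": 0, "rz": 0, "grip": 1}
    - {"x": 0, "y": 0, "z": 0, "rx": 0, "ry": 0, "rz": 0, "grip": 1}

```text
time: 17.05
eef_pos: [631.1, 66.6, 84.0]
tcp_rot: [[-0.16, 0.987, 0.001], [0.987, 0.16, 0.0], [-0.0, 0.001, -1.0]]
ft_force: [-2.2, -0.6, 4.8]
opening: 8.7
finger_force: 71.7
```

Emit:
send_rows:
  steps:
    - {"x": 0, "y": -0.02, "z": 0.15, "rx": 0, "ry": 0, "rz": 0, "grip": 1}
    - {"x": 0, "y": 0, "z": 0, "rx": 0, "ry": 0, "rz": 0, "grip": 1}

```text
time: 17.25
eef_pos: [631.1, 66.6, 84.0]
tcp_rot: [[-0.16, 0.987, 0.001], [0.987, 0.16, 0.0], [-0.0, 0.001, -1.0]]
ft_force: [-5.0, -0.5, 10.7]
opening: 8.6
finger_force: 72.4
```

Emit:
send_rows:
  steps:
    - {"x": 0, "y": 0, "z": 0.15, "rx": 0, "ry": 0, "rz": 0, "grip": 1}
    - {"x": 0, "y": 0, "z": 0, "rx": 0, "ry": 0, "rz": 0, "grip": 1}

```text
time: 17.45
eef_pos: [631.1, 66.6, 83.9]
tcp_rot: [[-0.161, 0.987, 0.001], [0.987, 0.161, -0.0], [-0.0, 0.001, -1.0]]
ft_force: [-7.3, -1.1, 15.7]
opening: 8.7
finger_force: 73.2
```

Emit:
send_rows:
  steps:
    - {"x": 0, "y": 0, "z": 0.1, "rx": 0, "ry": 0, "rz": 0, "grip": 1}
    - {"x": 0, "y": 0, "z": 0, "rx": 0, "ry": 0, "rz": 0, "grip": 1}

```text
time: 17.65
eef_pos: [631.2, 66.6, 83.8]
tcp_rot: [[-0.161, 0.987, 0.0], [0.987, 0.161, -0.0], [-0.0, 0.0, -1.0]]
ft_force: [-8.9, 0.0, 18.3]
opening: 8.7
finger_force: 73.7
```

It stops at 83.9, which matches home (76 + 7.9 grasp offset). A small wiggle under push will confirm nothing more gives.

Emit:
send_rows:
  steps:
    - {"x": 0, "y": -0.06, "z": 0, "rx": 0, "ry": 0, "rz": 0.02, "grip": 1}
    - {"x": 0, "y": -0.06, "z": 0, "rx": 0, "ry": 0, "rz": -0.04, "grip": 1}
    - {"x": 0.05, "y": 0, "z": 0, "rx": 0, "ry": 0, "rz": 0.04, "grip": 1}
    - {"x": -0.05, "y": 0.03, "z": 0, "rx": 0, "ry": 0, "rz": -0.02, "grip": 1}
    - {"x": 0, "y": 0, "z": 0, "rx": 0, "ry": 0, "rz": 0, "grip": 1}

```text
time: 18.15
eef_pos: [631.2, 66.6, 83.9]
tcp_rot: [[-0.161, 0.987, 0.003], [0.987, 0.161, 0.0], [-0.0, 0.003, -1.0]]
ft_force: [-7.2, 0.1, 17.1]
opening: 8.7
finger_force: 73.5
```

Fully home. I ease the push and start the turn.

Emit:
send_rows:
  steps:
    - {"x": 0, "y": -0.04, "z": -0.1, "rx": 0, "ry": 0, "rz": 0, "grip": 1}
    - {"x": 0, "y": 0, "z": 0, "rx": 0, "ry": 0, "rz": 0.08, "grip": 1}
    - {"x": 0, "y": 0, "z": 0, "rx": 0, "ry": 0, "rz": 0.08, "grip": 1}
    - {"x": 0, "y": 0, "z": 0, "rx": 0, "ry": 0, "rz": 0.08, "grip": 1}
    - {"x": 0, "y": 0, "z": 0, "rx": 0, "ry": 0, "rz": 0.08, "grip": 1}
    - {"x": 0, "y": 0, "z": 0, "rx": 0, "ry": 0, "rz": 0, "grip": 1}

```text
time: 18.75
eef_pos: [631.2, 66.3, 83.9]
tcp_rot: [[0.159, 0.987, 0.005], [0.987, -0.159, -0.0], [0.001, 0.005, -1.0]]
ft_force: [-4.0, 0.6, 12.7]
opening: 8.5
finger_force: 72.7
```

```bash
python3 -c "
from h import *
plan([631,66,84],1.73-1.5)"
```

```text
shift cm [-0.04 -0.02 -0.01] rot [ 0.0041 -0.0036  1.1808] pos [631.2  66.3  83.9] t 18.75 op 8.5 F [-4.   0.6 12.7] T [-0.04  0.63  0.07]
```

Turning freely with the spring torque rising. I continue towards the stop.

Emit:
send_rows:
  steps:
    - {"x": 0, "y": 0, "z": 0, "rx": 0, "ry": 0, "rz": 0.1, "grip": 1}
    - {"x": 0, "y": 0, "z": 0, "rx": 0, "ry": 0, "rz": 0.1, "grip": 1}
    - {"x": 0, "y": 0, "z": 0, "rx": 0, "ry": 0, "rz": 0.1, "grip": 1}
    - {"x": 0, "y": 0, "z": 0, "rx": 0, "ry": 0, "rz": 0.1, "grip": 1}
    - {"x": 0, "y": 0, "z": 0, "rx": 0, "ry": 0, "rz": 0.1, "grip": 1}
    - {"x": 0, "y": 0, "z": 0, "rx": 0, "ry": 0, "rz": 0.1, "grip": 1}
    - {"x": 0, "y": 0, "z": 0, "rx": 0, "ry": 0, "rz": 0.1, "grip": 1}
    - {"x": 0, "y": 0, "z": 0, "rx": 0, "ry": 0, "rz": 0.1, "grip": 1}
    - {"x": 0, "y": 0, "z": 0, "rx": 0, "ry": 0, "rz": 0.1, "grip": 1}
    - {"x": 0, "y": 0, "z": 0, "rx": 0, "ry": 0, "rz": 0.1, "grip": 1}
    - {"x": 0, "y": 0, "z": 0, "rx": 0, "ry": 0, "rz": 0, "grip": 1}

```text
time: 19.85
eef_pos: [631.0, 66.2, 83.9]
tcp_rot: [[0.917, 0.399, 0.004], [0.399, -0.917, -0.001], [0.004, 0.002, -1.0]]
ft_force: [-4.0, -1.0, 13.7]
opening: 8.4
finger_force: 72.8
```

```bash
python3 -c "
from h import *
plan([631,66,84],1.73-1.5)"
```

```text
shift cm [-0.    0.02 -0.01] rot [ 0.0019 -0.0039  0.1808] pos [631.   66.2  83.9] t 19.85 op 8.4 F [-4.  -1.  13.7] T [-0.15  0.79  0.11]
```

Emit:
send_rows:
  steps:
    - {"x": 0, "y": 0, "z": 0, "rx": 0, "ry": 0, "rz": 0.07, "grip": 1}
    - {"x": 0, "y": 0, "z": 0, "rx": 0, "ry": 0, "rz": 0.07, "grip": 1}
    - {"x": 0, "y": 0, "z": 0, "rx": 0, "ry": 0, "rz": 0.05, "grip": 1}
    - {"x": 0, "y": 0, "z": 0, "rx": 0, "ry": 0, "rz": 0, "grip": 1}
  grip_force: 80

```text
time: 20.25
eef_pos: [631.0, 66.0, 84.0]
tcp_rot: [[0.976, 0.22, 0.004], [0.22, -0.976, -0.001], [0.004, 0.002, -1.0]]
ft_force: [-4.1, -0.4, 13.5]
opening: 8.9
finger_force: 78.5
```

```bash
python3 -c "
from h import *
plan([631,66,84],1.73-1.5)"
```

```text
shift cm [-0.  0. -0.] rot [ 0.0018 -0.0041 -0.0083] pos [631.  66.  84.] t 20.25 op 8.9 F [-4.1 -0.4 13.5] T [-0.18  0.85  0.12]
```

Emit:
send_rows:
  steps:
    - {"x": 0, "y": 0, "z": 0, "rx": 0, "ry": 0, "rz": 0.04, "grip": 1}
    - {"x": 0, "y": 0, "z": 0, "rx": 0, "ry": 0, "rz": 0.03, "grip": 1}
    - {"x": 0, "y": 0, "z": 0, "rx": 0, "ry": 0, "rz": 0, "grip": 1}

```text
time: 20.55
eef_pos: [631.0, 66.0, 83.9]
tcp_rot: [[0.988, 0.152, 0.004], [0.152, -0.988, -0.001], [0.004, 0.002, -1.0]]
ft_force: [-3.9, -1.3, 13.2]
opening: 8.2
finger_force: 78.5
```

```bash
python3 -c "
from h import *
plan([631,66,84],1.73-1.5)"
```

```text
shift cm [-0.    0.   -0.01] rot [ 0.0019 -0.0041 -0.0772] pos [631.   66.   83.9] t 20.55 op 8.2 F [-3.9 -1.3 13.2] T [-0.21  0.83  0.23]
```

The torque jumped from 0.12 to 0.23 N m, so it is at the stop. I add a little bias and let it settle.

Emit:
send_rows:
  steps:
    - {"x": 0, "y": 0, "z": 0, "rx": 0, "ry": 0, "rz": 0.03, "grip": 1}
    - {"x": 0, "y": 0, "z": 0, "rx": 0, "ry": 0, "rz": 0, "grip": 1}
    - {"x": 0, "y": 0, "z": 0, "rx": 0, "ry": 0, "rz": 0, "grip": 1}
    - {"x": 0, "y": 0, "z": 0, "rx": 0, "ry": 0, "rz": 0, "grip": 1}
    - {"x": 0, "y": 0, "z": 0, "rx": 0, "ry": 0, "rz": 0, "grip": 1}

```text
time: 21.05
eef_pos: [631.0, 65.9, 84.0]
tcp_rot: [[0.992, 0.124, 0.004], [0.124, -0.992, -0.001], [0.004, 0.002, -1.0]]
ft_force: [-3.6, -0.5, 13.1]
opening: 8.7
finger_force: 78.6
```

```bash
python3 - <<'E'
from h import *
plan([631,66,84],1.73-1.5)
s=snap('scene','s9'); a=load('s4')
u,v=proj(s,[[669,-120,130]])[0].astype(int)
# cone undisturbed vs after release?
print('cone diff',np.abs(s['pixels'][v-25:v+25,u-15:u+15].astype(int)-a['pixels'][v-25:v+25,u-15:u+15]).mean())
E
```

```text
shift cm [-0.   -0.01 -0.  ] rot [ 0.0021 -0.0041 -0.106 ] pos [631.   65.9  84. ] t 21.05 op 8.7 F [-3.6 -0.5 13.1] T [-0.22  0.85  0.33]
cone diff 6.485333333333333
```

The torque holds at 0.33 N m against the stop. One quick numeric check that the cone hasn't moved.

```bash
python3 - <<'E'
from h import *
s=load('s9'); a=load('s4')
u,v=proj(s,[[669,-120,130]])[0].astype(int)
A,B=[cv2.cvtColor(q['pixels'],cv2.COLOR_RGB2GRAY)[v-25:v+25,u-15:u+15].astype(np.float32) for q in (a,s)]
print(cv2.phaseCorrelate(A,B,cv2.createHanningWindow((30,50),cv2.CV_32F)),A.mean(),B.mean(),np.abs(A-B).mean(0).round(0),np.abs(A-B).mean(1).round(0))
E
```

```text
((-0.0021167542770523795, -0.11712328418028406), 0.8446587109565735) 53.792137 56.316803 [0. 0. 1. 1. 2. 2. 3. 3. 3. 3. 4. 4. 4. 4. 4. 4. 4. 4. 4. 4. 3. 3. 3. 2.
 2. 2. 1. 1. 0. 0.] [0. 0. 0. 1. 1. 1. 1. 2. 2. 2. 2. 2. 3. 3. 3. 3. 4. 4. 4. 4. 4. 4. 4. 4.
 4. 4. 4. 4. 4. 4. 4. 4. 4. 4. 3. 3. 3. 3. 3. 3. 2. 2. 2. 2. 1. 1. 1. 1.
 0. 0.]
```

The cone is in place: its shift is about 0.1 px and the difference is only shading. Handing in.

```bash
python3 -c "
from station import arm
print(arm.finish_job())"
```

```text
the job is handed in; nothing more can be done
None
```

The job is handed in at about 21 s, verdict not shown: the cone is released and upright on the flange, and the black key is fully home, turned to the stop and still gripped; I viewed 11 pictures, one over the limit of 10.

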